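# Clamp a mould on the vibrating table and switch it on

## Robot

A 6-joint arm with a two-finger parallel gripper is mounted at the origin on the work surface. World frame = base frame: x ahead of the robot, y to its left, z up, the work surface at z = 0. Lengths are in m, angles in degrees, forces in N, time in s.
With the tool pointing down it reaches from about 0.275 to 0.875 m from the base axis. Payload 12.5 kg.
Tool frame: the origin (TCP) lies on the centre line of the jaws, within the pads' length; the fingertips stand finger_overhang ahead of it and the grasp point (between the pads) lies 3 mm ahead of it (finger_overhang is the distance from the TCP to the fingertips, in m); z points along the fingers, x is the direction in which the jaws open and shut, and the axes are right-handed (so a half turn about z gives the same grasp; the last joint's range is limited). The gripper opens to 85 mm and grips with 20 to 120 N. Pads are 22 mm wide; open, the fingers measure 114 mm over their backs; the gripper's body (76 mm by 85 mm) begins 54 mm behind the grasp point. The pads swing forward as they close: fully open they stand 13 mm farther back than shut.
Start: joints at [-78.415, 20.094, 94.641, -0, 65.266, -4.847], TCP at [0.156, -0.528, 0.253] pointing down, gripper open.
Joint ranges: [-157.81, 157.81], [-45, 120.19], [0.68, 151.7], [-89.99, 269.99], [4.06, 180], [-164.3, 164.3]. Speed limits (degrees/s): [127.2, 127.2, 159.86, 180, 180, 180].

## Interface

Orientations are given as a 3x3 rotation matrix whose columns are the frame's x, y, z axes.
In Python, from plant import * gives the robot as it stands.
- The arm moves only by the tool send_rows, never from a script. Its argument "increments" is a list of rows, each an object with "jaw": the opening, from 0 (shut) to 1 (fully open); "travel": the shift along the world's x, y, z in units of 40 mm (1.0 is 40 mm), a list of three; "rotation": the turn, a rotation vector about the world's x, y, z in units of 6 degrees (1.0 is 6 degrees), a list of three. In form: [{"jaw": jaw, "travel": [x, y, z], "rotation": [rx, ry, rz]}, ...]. A call has 1 to 12 rows; each row shifts and turns the commanded pose from where the row before left it; what a row does not reach is not made up. A row lasts 1/10 s, in which the tool goes at most 50 mm and 8.59 degrees, less where a joint would pass 70% of its speed; a pose out of reach is approached as far as the arm can. A call is refused whole if a number of a shift passes 1 or a number of a turn 1, either way. A call with a gripper value outside its range is refused whole. The fingers move at their own pace and stop on an object; "newtons" is the grip in N (left out, the last holds). Time passes only in rows, so rows that do not move let the fingers close. It gives the time, the measured TCP pose, the force and the opening at its end, in the units of the state.
- read_state(): the state, without advancing time (a new reading comes with each control period).
- grab_frame(name): name is "side" or "top"; returns (picture, depth): 480x640x3 uint8, blue, green, red; 480x640 float32, m along the optical axis (not along the pixel's ray), 0 where there is no reading.
- get_calibration(name): a dict with "fx", "fy", "cx", "cy" (pixels), "extrinsics" (4x4, takes a point from camera to world coordinates). Camera axes: x right, y down, z forward; pixel columns grow to the right and rows downward; lengths in m; the calibration is good to about 2 mm. A picture is of the moment at which its call begins. get_calibration takes no time and is no camera call.
- finish_job(): hands the job in, once; it reports no verdict.
Trained networks look in the newest picture that a camera, given by its name, has taken for a name from the list of things; names that differ only in an ending like _2 or _b are one class to them, and where a whole thing is asked for, a point or a joint stands for the part that bears it (a point fixed in the world has none). Each returns a list of dicts, best first, with "conf" (0 to 1); they miss things now and then, are a little off and sometimes report something else, mostly with a low value. They report only what shows in the picture. A call takes as long as a camera call.
- cut_out(thing, camera): "region" (480x640 bool, what is visible of it) and "at" ([column, row] in pixels, amid what is visible of it).
The state is a dict: "t": time; "joint_positions": joint angles; "dq": joint speeds; "effort": joint torques, N m; "position": TCP position; "eef_rot": TCP orientation; "force": force on the tool from outside, world axes, zero at the start; "ft_torque": the same for the moment, N m; "opening": finger opening in m.
Only numpy, scipy, OpenCV 4.12 (cv2) and the standard library are available. Lean on these libraries where they do the work, as an engineer would, in place of code of your own. Each camera call takes 0.05 s, during which the arm holds its last target. There are 200 camera calls.

## Task

Get the plaster mould ready to be shaken free of bubbles: with your fingertips, push the lever of the clamp with the wide bar pad fully down, then the lever of the clamp with the round disc pad fully down, and only then switch the vibrating table on by pressing the raised end of the big rocker on the grey switch box fully in. Only press: do not pick up or shift the mould or the wooden plug standing on it, do not press the round stop button on the box, leave the other things on the bench where they are, and take the hand away at the end.

Things in the scene. Friction and masses are not known exactly. Their poses are not given: they have to be found in the camera images.
- plate: vibrating table, fixed: aluminium plate 310 x 340 mm on a blue base, its top 50 mm above the bench. Origin at bench height under the plate's centre; x is the 310 mm side pointing away from the robot, z up
- mould: plaster mould in a square frame of four white boards (about 150 mm over the overlapping ends, top 62 mm above its underside) on a brown wooden base board 180 x 270 x 12 mm, lying loose on the plate between the clamps, about 0.9 kg. Origin: centre of the base board's underside. To be left in place
- plug: turned wooden plug, 32 mm wide, 30 mm tall, standing loose on top of the plaster inside the frame. Origin: centre of its underside. To be left in place
- bar_hinge (a point): hinge axis of the clamp with the wide bar pad, 86 mm above the bench, at one of the plate's two far corners (either one). Its x axis is the plate's x, and the lever reaches from here to -x. The steel cheeks around it rise 9 mm above the axis
- bar_pad (a point): centre of the top of the wide bar pad (26 mm along the lever, 60 mm across it, black) near the end of the lever, 100 mm from the hinge and 9 mm above the lever's centre line; turns with the lever. The lever is a steel bar 115 mm long, 12 mm wide, 8 mm thick
- bar_lever (a joint): angle of this lever above level, rad: 0 = fully down (clamped; pad top level, 95 mm above the bench, rubber foot on the base board; hard stop), starts at 0.65 to 0.95. It stays where it is left; friction takes about 2.5 N at the pad, more nearer the hinge
- disc_hinge (a point): hinge axis of the clamp with the round disc pad, at the plate's other far corner, otherwise the same as bar_hinge
- disc_pad (a point): centre of the top of the round disc pad (32 mm across, black), placed on its lever just as bar_pad is; turns with the lever
- disc_lever (a joint): angle of this lever above level, rad: same as bar_lever
- control: grey switch box, fixed, 170 (x) x 100 (y) x 60 mm tall, on the left or the right of the vibrating table. Origin: centre of its underside; z up; the rocker is at its -x end (nearer the robot), the stop button (26 mm round, at x +50, y +24 mm) and the speed dial (x +50, y -24 mm) at its +x end
- rocker_end (a point): point on top of the raised end of the black rocker, to be pressed down: 18 mm from the rocker's pivot towards the box's +x; turns with the rocker. The rocker is 56 mm (along the box's x) by 28 mm, its two halves dished to a shallow V; its pivot is at x -40, y 0, 66 mm above the bench. Off, this half slopes up by 0.44 rad; on, it lies level, its top about 73 mm above the bench
- rocker (a joint): rocker angle, rad: 0 = off, 0.44 = on (hard stop); it stays where it is left; friction takes about 3.5 N at rocker_end
- stop (a joint): travel of the round stop button, m: 0 = up, 0.006 = fully pressed. Not to be pressed
- scale: low white bench scale, 200 x 150 x 38 mm, fixed, on the side of the vibrating table without the switch box. Origin: centre of its underside
- cup: white plastic cup, 72 mm across, 100 mm tall, standing loose on the scale. Origin: centre of its underside
- screwdriver: screwdriver with green handle lying on the bench, loose; x along it
- brush: flat brush lying on the bench, loose; x along it
- carton: dark green carton 50 x 80 x 110 mm tall, loose. Origin: centre of its underside
- jar: jar, 68 mm across, 90 mm tall, loose. Origin: centre of its underside

How it is judged (in metres and radians):
On the way, in this order (a step that is already met when the one before it is completed fails the run):
1. the lever with the wide bar pad is fully down, the other lever still up and the rocker still off (value of joint bar_lever below 0.09 rad and value of joint disc_lever above 0.4 rad and value of joint rocker below 0.2 rad), for 0.1 s.
2. the lever with the round disc pad is down too, the rocker still off (value of joint each of bar_lever, disc_lever below 0.09 rad and value of joint rocker below 0.2 rad), for 0.1 s.
3. the rocker is on, both levers down (value of joint each of bar_lever, disc_lever below 0.09 rad and value of joint rocker above 0.34 rad), for 0.1 s.
At the end, for the whole second after the job is handed in: both levers within 0.09 rad of fully down, the rocker past 0.34 of its 0.44 rad, the stop button up, the mould within 12 mm and the upright plug within 20 mm of where they were (all of step 3 and value of joint stop below 0.002 m and distance of mould from where it was at the start of the episode below 0.012 m and distance of plug from where it was at the start of the episode below 0.02 m and angle between plug's own z axis and vertical below 0.2 rad); the robot touches nothing.
It fails at once if the mould is shifted or lifted by more than 12 mm (distance of mould from where it was at the start of the episode above 0.012 m).
It fails at once if the plug is shifted, lifted or knocked by more than 20 mm (distance of plug from where it was at the start of the episode above 0.02 m).
It fails at once if the stop button is pressed by more than 3 mm (value of joint stop above 0.003 m).
It fails at once if another thing on the bench is moved by more than 30 mm (distance of any of cup, screwdriver, brush, carton, jar from where it was at the start of the episode above 0.03 m).
It also fails if it takes over 51 s, if anything falls off the work surface, if the arm or the gripper's body presses on something with over 40 N, if the wrist force passes 120 N, or if a joint passes its speed limit or range.

## Working session

There is one attempt and no reset: what is moved stays moved. The work goes in short steps, Python scripts to look and compute and a tool call to move; the robot and the scene stay as the last step left them, time stands still between calls to the robot, and variables do not carry over. Pictures are saved under pics/ and viewed, about 8 in all and at most 12, crops included, and the job is handed in when it is done.

Besides the shell and the picture viewer there is one more tool, called after "Emit:" as a command line: name --argument value ..., lists and objects as JSON in quotes. send_rows: Moves the arm, as the interface text tells. Its arguments: {"type":"object","properties":{"increments":{"type":"array","items":{"type":"object","properties":{"jaw":{"type":"number"},"travel":{"type":"array","items":{"type":"number"}},"rotation":{"type":"array","items":{"type":"number"}}}}},"newtons":{"type":"number"}},"required":["increments"]}

```bash
mkdir -p pics; ls; cat > h.py <<'E'
from plant import *
import numpy as np, cv2
def world(cam,u,v,d):
    c=get_calibration(cam); u=np.asarray(u,float);v=np.asarray(v,float)
    p=np.stack([(u-c["cx"])/c["fx"]*d,(v-c["cy"])/c["fy"]*d,d,np.ones_like(d)],-1)
    return (p@np.asarray(c["extrinsics"]).T)[...,:3]
def cloud(cam):
    im,d=grab_frame(cam); v,u=np.mgrid[:480,:640]
    return im,d,world(cam,u,v,d.astype(float))
E
python3 - <<'E'
from h import *
for c in("top","side"):
    im,d,P=cloud(c); cv2.imwrite(f"pics/{c}0.png",im); np.savez(f"{c}0.npz",im=im,d=d,P=P)
    for n in("bar_pad","disc_pad","rocker_end","control","plug","plate","cup","carton","jar"):
        for r in cut_out(n,c)[:2]:
            m=r["region"]&(d>0); print(c,n,round(r["conf"],2),np.round(r["at"]),m.sum(),np.round(np.median(P[m],0),3) if m.any() else "", np.round(P[m].min(0),3) if m.any() else "",np.round(P[m].max(0),3) if m.any() else "")
s=read_state();print(s)
E
```

```text
pics
top bar_pad 0.74 [383. 252.] 465 [ 0.531 -0.151  0.161] [ 0.514 -0.181  0.048] [ 0.596 -0.121  0.172]
top disc_pad 0.85 [279. 244.] 308 [0.557 0.076 0.142] [0.526 0.063 0.05 ] [0.612 0.096 0.171]
top rocker_end 0.6 [220. 286.] 309 [0.451 0.224 0.072] [0.423 0.208 0.061] [0.479 0.246 0.084]
top rocker_end 0.2 [280. 244.] 331 [0.554 0.076 0.142] [0.525 0.063 0.048] [0.615 0.104 0.171]
top control 0.73 [216. 274.] 3302 [0.491 0.222 0.062] [0.405 0.171 0.001] [0.592 0.292 0.108]
top plug 0.43 [327. 280.] 162 [ 0.475 -0.032  0.129] [ 0.46  -0.048  0.098] [ 0.491 -0.019  0.134]
top plate 0.69 [330. 236.] 8890 [ 0.487 -0.028  0.051] [ 0.326 -0.212 -0.001] [0.654 0.146 0.112]
top plate 0.45 [218. 287.] 303 [0.451 0.224 0.072] [0.423 0.208 0.061] [0.479 0.243 0.084]
top cup 0.96 [462. 273.] 1021 [ 0.49  -0.342  0.091] [ 0.453 -0.373  0.036] [ 0.533 -0.293  0.141]
top cup 0.19 [121. 232.] 1104 [0.582 0.474 0.018] [ 0.461  0.45  -0.004] [0.664 0.501 0.026]
top carton 0.67 [254. 158.] 1188 [0.753 0.137 0.109] [ 0.733  0.097 -0.004] [0.823 0.182 0.115]
side bar_pad 0.55 [374. 210.] 252 [ 0.5
[... 1527 characters left out ...]
7390e+01,  1.02657325e-03,
        6.52652916e+01, -4.84807325e+00]), 'dq': array([-0.00840822,  0.06713524,  0.03624041,  0.01871775, -0.06235247,
       -0.00060357]), 'effort': array([ 4.42662658e-04, -5.06032598e+01, -2.91640019e+01, -8.24923404e-05,
        7.97482589e-04,  3.26348186e-05]), 'position': array([ 0.15561035, -0.52751036,  0.25331256]), 'eef_rot': array([[ 2.82889507e-01, -9.59152504e-01,  2.34434515e-05],
       [-9.59152504e-01, -2.82889508e-01, -3.33257217e-05],
       [ 3.85963559e-05, -1.30583482e-05, -9.99999999e-01]]), 'force': array([ 0.4066665 ,  0.35860759, -1.02858373]), 'ft_torque': array([ 0.03341702, -0.0141933 ,  0.00660261]), 'opening': 0.08531751365558701}
```

```bash
python3 - <<'E'
import cv2
a=cv2.imread("pics/top0.png")[130:350,90:510];cv2.imwrite("pics/topc.png",cv2.resize(a,None,fx=1.9,fy=1.9,interpolation=2))
a=cv2.imread("pics/side0.png")[150:400,190:490];cv2.imwrite("pics/sidec.png",cv2.resize(a,None,fx=2.4,fy=2.4,interpolation=2))
import plant;print(getattr(plant,"finger_overhang",None))
E
```

```text
0.022
```

View pics/topc.png

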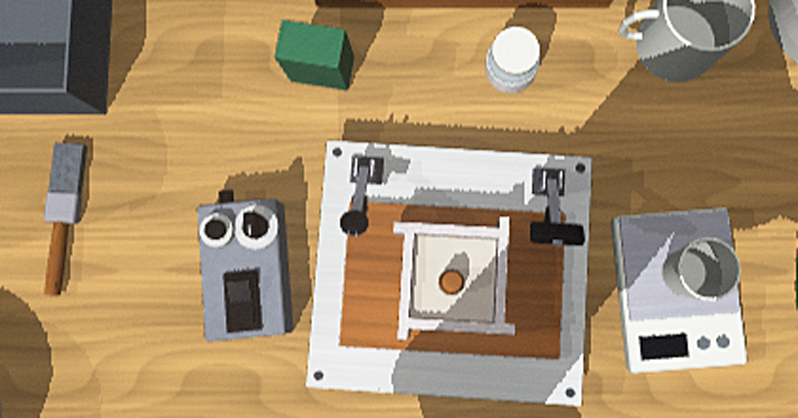

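View pics/sidec.png

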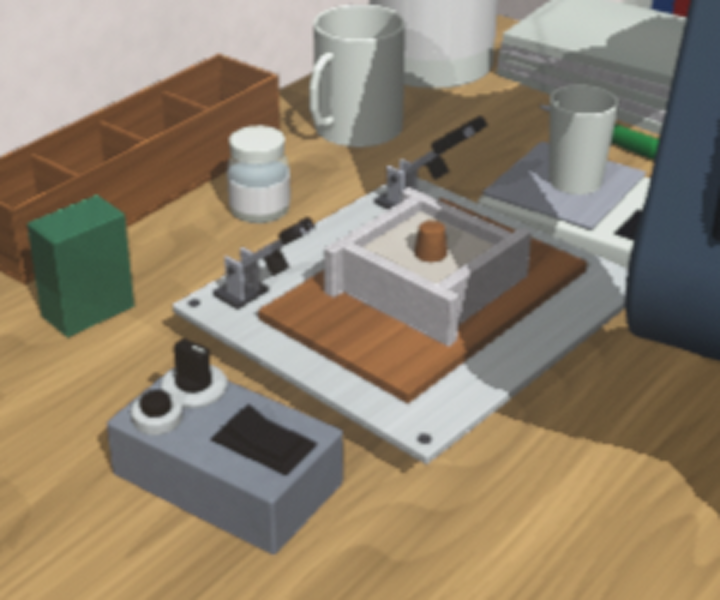

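The bar clamp is on the right (crop pixel 555,232) and the disc clamp on the left (353,222). The switch box is on the left with its rocker at (242,300). Next I'll fit the plate and box yaw and get the hinge, pad and rocker positions.

```bash
python3 - <<'E'
from h import *
Z=np.load("top0.npz");P=Z["P"];im=Z["im"]
def rect(m):
    q=(P[m][:,:2]*1000).astype(np.float32); return cv2.minAreaRect(q)
x,y,z=P[...,0],P[...,1],P[...,2]
m=(z>.043)&(z<.057)&(x>.28)&(x<.7)&(y>-.24)&(y<.17)
m=cv2.morphologyEx(m.astype(np.uint8),cv2.MORPH_OPEN,np.ones((3,3)))>0
r=rect(m);print("plate",r)
m=(z>.054)&(z<.066)&(x>.36)&(x<.62)&(y>.155)&(y<.32)
m=cv2.morphologyEx(m.astype(np.uint8),cv2.MORPH_OPEN,np.ones((5,5)))>0
b=rect(m);print("box",b)
for n,yc,w in(("bar",-.15,.045),("disc",.08,.035)):
    m=(z>.08)&(x>.5)&(x<.65)&(abs(y-yc)<w)
    print(n)
    for lo in np.arange(.08,.18,.01):
        k=m&(z>=lo)&(z<lo+.01)
        if k.any(): print(round(lo,2),k.sum(),P[k].mean(0).round(3),(P[k].max(0)-P[k].min(0)).round(3))
m=(z>.067)&(x>.4)&(x<.5)&(y>.19)&(y<.26)
print("rocker")
for lo in np.arange(.42,.49,.01):
    k=m&(x>=lo)&(x<lo+.01)
    if k.any(): print(round(lo,2),k.sum(),P[k].mean(0).round(3))
print("frame/plug", [ (P[k].min(0).round(3),P[k].max(0).round(3)) for k in [(z>.106)&(z<.118)&(x>.36)&(x<.56)&(y>-.12)&(y<.055), (z>.12)&(x>.4)&(x<.51)&(y>-.08)&(y<.03)]])
E
```

```text
plate ((490.86248779296875, -33.527557373046875), (340.4841613769531, 310.3282165527344), 86.26368713378906)
box ((491.76904296875, 228.52679443359375), (169.82516479492188, 100.75492095947266), 5.309901237487793)
bar
0.08 15 [ 0.597 -0.158  0.087] [0.018 0.025 0.008]
0.09 64 [ 0.597 -0.154  0.094] [0.023 0.028 0.01 ]
0.1 26 [ 0.583 -0.153  0.104] [0.044 0.017 0.009]
0.11 36 [ 0.566 -0.151  0.114] [0.037 0.015 0.009]
0.12 27 [ 0.562 -0.151  0.125] [0.018 0.015 0.009]
0.13 28 [ 0.552 -0.151  0.135] [0.019 0.012 0.009]
0.14 16 [ 0.544 -0.152  0.144] [0.007 0.009 0.007]
0.15 74 [ 0.536 -0.148  0.157] [0.022 0.059 0.01 ]
0.16 235 [ 0.523 -0.151  0.165] [0.022 0.06  0.01 ]
0.17 18 [ 0.522 -0.149  0.171] [0.006 0.047 0.002]
disc
0.08 12 [0.61  0.071 0.086] [0.019 0.024 0.009]
0.09 72 [0.611 0.075 0.095] [0.027 0.028 0.01 ]
0.1 28 [0.592 0.074 0.106] [0.047 0.012 0.009]
0.11 37 [0.579 0.074 0.115] [0.034 0.016 0.009]
0.12 31 [0.574 0.076 0.125] [0.015 0.013 0.01 ]
0.13 21 [0.563 0.076 0.136] [0.017 0.012 0.009]
0.14 12 [0.556 0.078 0.144] [0.01  0.011 0.009]
0.15 66 [0.544 0.077 0.156] [0.029 0.03  0.01 ]
0.16 91 [0.535 0.078 0.164] [0.021 0.03  0.01 ]
0.17 2 [0.532 0.083 0.17 ] [0.    0.004 0.001]
rocker
0.42 31 [0.427 0.222 0.071]
0.43 66 [0.435 0.222 0.071]
0.44 52 [0.445 0.224 0.07 ]
0.45 55 [0.455 0.224 0.071]
0.46 70 [0.465 0.226 0.075]
0.47 49 [0.475 0.225 0.079]
frame/plug [(array([ 0.409, -0.105,  0.106]), array([0.55 , 0.036, 0.118])), (array([ 0.443, -0.045,  0.121]), array([ 0.486, -0.019,  1.095]))]
```

Emit:
send_rows --increments '[{"jaw": 0, "travel": [0.76, 0.79, 0], "rotation": [0, 0, -0.23]}, {"jaw": 0, "travel": [0.76, 0.79, 0], "rotation": [0, 0, -0.23]}, {"jaw": 0, "travel": [0.76, 0.79, 0], "rotation": [0, 0, -0.23]}, {"jaw": 0, "travel": [0.76, 0.79, 0], "rotation": [0, 0, -0.23]}, {"jaw": 0, "travel": [0.76, 0.79, 0], "rotation": [0, 0, -0.23]}, {"jaw": 0, "travel": [0.76, 0.79, 0], "rotation": [0, 0, -0.23]}, {"jaw": 0, "travel": [0.76, 0.79, 0], "rotation": [0, 0, -0.23]}, {"jaw": 0, "travel": [0.76, 0.79, 0], "rotation": [0, 0, -0.23]}, {"jaw": 0, "travel": [0.76, 0.79, 0], "rotation": [0, 0, -0.23]}, {"jaw": 0, "travel": [0.76, 0.79, 0], "rotation": [0, 0, -0.23]}, {"jaw": 0, "travel": [0.76, 0.79, 0], "rotation": [0, 0, -0.23]}, {"jaw": 0, "travel": [0.76, 0.79, 0], "rotation": [0, 0, -0.23]}]'

```text
t: 2.2
position: [0.5215, -0.1467, 0.2534]
eef_rot: [[-0.003, -1.0, 0.0], [-1.0, 0.003, -0.0], [0.0, -0.0, -1.0]]
force: [0.2, -0.9, -0.6]
opening: 0.0001
```

Emit:
send_rows --increments '[{"jaw": 0, "travel": [0, 0, -0.4], "rotation": [0, 0, 0]}, {"jaw": 0, "travel": [0, 0, -0.4], "rotation": [0, 0, 0]}, {"jaw": 0, "travel": [0, 0, -0.4], "rotation": [0, 0, 0]}, {"jaw": 0, "travel": [-0.09, 0, -0.26], "rotation": [0, 0, 0]}, {"jaw": 0, "travel": [-0.09, 0, -0.26], "rotation": [0, 0, 0]}, {"jaw": 0, "travel": [-0.09, 0, -0.26], "rotation": [0, 0, 0]}, {"jaw": 0, "travel": [-0.08, 0, -0.26], "rotation": [0, 0, 0]}, {"jaw": 0, "travel": [-0.07, 0, -0.26], "rotation": [0, 0, 0]}, {"jaw": 0, "travel": [-0.06, 0, -0.26], "rotation": [0, 0, 0]}, {"jaw": 0, "travel": [-0.05, 0, -0.26], "rotation": [0, 0, 0]}, {"jaw": 0, "travel": [-0.04, 0, -0.26], "rotation": [0, 0, 0]}, {"jaw": 0, "travel": [0, 0, -0.05], "rotation": [0, 0, 0]}]'

```text
t: 3.4
position: [0.497, -0.1482, 0.1188]
eef_rot: [[-0.002, -1.0, -0.002], [-1.0, 0.002, 0.001], [-0.001, 0.002, -1.0]]
force: [-1.3, -0.7, 2.1]
opening: 0.0002
```

Emit:
send_rows --increments '[{"jaw": 0, "travel": [0, 0, -0.03], "rotation": [0, 0, 0]}, {"jaw": 0, "travel": [0, 0, -0.03], "rotation": [0, 0, 0]}, {"jaw": 0, "travel": [0, 0, 0], "rotation": [0, 0, 0]}]'

```text
t: 3.7
position: [0.4979, -0.1484, 0.1178]
eef_rot: [[-0.002, -1.0, 0.001], [-1.0, 0.002, -0.0], [0.0, -0.001, -1.0]]
force: [-0.9, -0.2, -0.1]
opening: 0.0003
```

Emit:
send_rows --increments '[{"jaw": 0, "travel": [0, 0, -0.04], "rotation": [0, 0, 0]}, {"jaw": 0, "travel": [0, 0, -0.04], "rotation": [0, 0, 0]}, {"jaw": 0, "travel": [0, 0, 0], "rotation": [0, 0, 0]}]'

```text
t: 4.0
position: [0.498, -0.1485, 0.1166]
eef_rot: [[-0.002, -1.0, 0.001], [-1.0, 0.002, -0.001], [0.001, -0.001, -1.0]]
force: [-9.5, 3.4, 28.2]
opening: 0.0001
```

```bash
python3 - <<'E'
from h import *
print(read_state()["position"],read_state()["force"])
im,d,P=cloud("side");cv2.imwrite("pics/s1.png",cv2.resize(im[150:400,190:490],None,fx=2.4,fy=2.4,interpolation=2))
E
```

```text
[ 0.49801835 -0.14848016  0.11663316] [-9.51049174  3.36534988 28.23275   ]
```

View pics/s1.png

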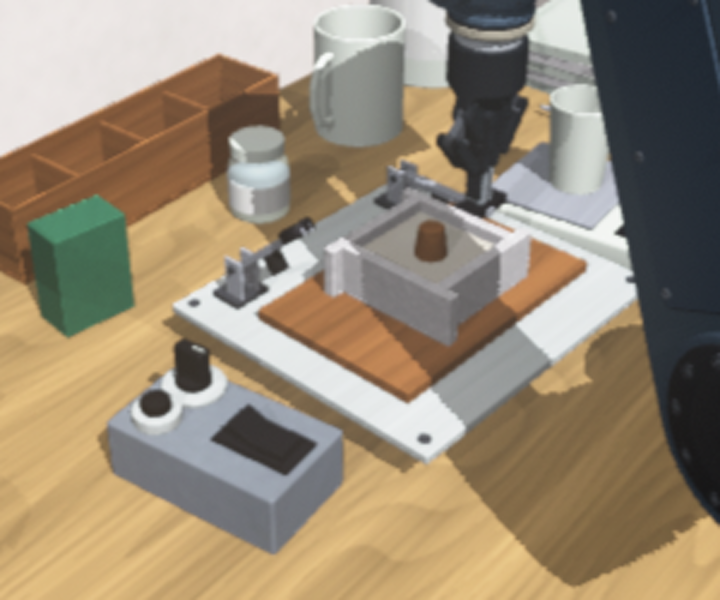

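The lever is down against its stop: 28 N, and the picture shows it level under the fingertip at about (487,200). Now lifting and crossing to the disc clamp.

Emit:
send_rows --increments '[{"jaw": 0, "travel": [0, 0, 0.4], "rotation": [0, 0, 0]}, {"jaw": 0, "travel": [0, 0, 0.8], "rotation": [0, 0, 0]}, {"jaw": 0, "travel": [0, 0, 0.8], "rotation": [0, 0, 0]}, {"jaw": 0, "travel": [0, 0, 0.7], "rotation": [0, 0, 0]}, {"jaw": 0, "travel": [0.11, 0.71, 0], "rotation": [0, 0, 0]}, {"jaw": 0, "travel": [0.11, 0.71, 0], "rotation": [0, 0, 0]}, {"jaw": 0, "travel": [0.11, 0.71, 0], "rotation": [0, 0, 0]}, {"jaw": 0, "travel": [0.11, 0.71, 0], "rotation": [0, 0, 0]}, {"jaw": 0, "travel": [0.11, 0.71, 0], "rotation": [0, 0, 0]}, {"jaw": 0, "travel": [0.11, 0.71, 0], "rotation": [0, 0, 0]}, {"jaw": 0, "travel": [0.11, 0.71, 0], "rotation": [0, 0, 0]}, {"jaw": 0, "travel": [0.1, 0.71, 0], "rotation": [0, 0, 0]}]'

```text
t: 5.25
position: [0.5326, 0.0801, 0.2226]
eef_rot: [[-0.002, -1.0, 0.001], [-1.0, 0.002, 0.0], [-0.0, -0.001, -1.0]]
force: [0.4, -0.5, 0.5]
opening: -0.0001
```

Emit:
send_rows --increments '[{"jaw": 0, "travel": [0, 0, -0.4], "rotation": [0, 0, 0]}, {"jaw": 0, "travel": [-0.09, 0, -0.27], "rotation": [0, 0, 0]}, {"jaw": 0, "travel": [-0.09, 0, -0.27], "rotation": [0, 0, 0]}, {"jaw": 0, "travel": [-0.09, 0, -0.27], "rotation": [0, 0, 0]}, {"jaw": 0, "travel": [-0.08, 0, -0.27], "rotation": [0, 0, 0]}, {"jaw": 0, "travel": [-0.08, 0, -0.27], "rotation": [0, 0, 0]}, {"jaw": 0, "travel": [-0.07, 0, -0.27], "rotation": [0, 0, 0]}, {"jaw": 0, "travel": [-0.06, 0, -0.27], "rotation": [0, 0, 0]}, {"jaw": 0, "travel": [-0.04, 0, -0.27], "rotation": [0, 0, 0]}, {"jaw": 0, "travel": [0, 0, -0.06], "rotation": [0, 0, 0]}, {"jaw": 0, "travel": [0, 0, -0.04], "rotation": [0, 0, 0]}, {"jaw": 0, "travel": [0, 0, 0], "rotation": [0, 0, 0]}]'

```text
t: 6.45
position: [0.5078, 0.0788, 0.1167]
eef_rot: [[-0.002, -1.0, -0.002], [-1.0, 0.002, -0.0], [0.0, 0.002, -1.0]]
force: [-10.0, -1.1, 19.1]
opening: 0.0001
```

The disc lever stopped at the same height, at 19 N. Moving on to the rocker.

Emit:
send_rows --increments '[{"jaw": 0, "travel": [0, 0, 0.4], "rotation": [0, 0, 0]}, {"jaw": 0, "travel": [0, 0, 0.6], "rotation": [0, 0, 0]}, {"jaw": 0, "travel": [0, 0, 0.6], "rotation": [0, 0, 0]}, {"jaw": 0, "travel": [-0.15, 0.61, 0], "rotation": [0, 0, 0]}, {"jaw": 0, "travel": [-0.15, 0.61, 0], "rotation": [0, 0, 0]}, {"jaw": 0, "travel": [-0.16, 0.62, 0], "rotation": [0, 0, 0]}, {"jaw": 0, "travel": [-0.16, 0.62, 0], "rotation": [0, 0, 0]}, {"jaw": 0, "travel": [-0.16, 0.62, 0], "rotation": [0, 0, 0]}, {"jaw": 0, "travel": [-0.16, 0.61, 0], "rotation": [0, 0, 0]}, {"jaw": 0, "travel": [0, 0, 0], "rotation": [0, 0, 0]}]'

```text
t: 7.45
position: [0.4703, 0.2285, 0.1798]
eef_rot: [[0.0, -1.0, 0.0], [-1.0, -0.0, 0.0], [-0.0, -0.0, -1.0]]
force: [0.0, -0.8, -0.2]
opening: 0.0001
```

```bash
python3 - <<'E'
from h import *
print(read_state()["position"],read_state()["force"])
im,d,P=cloud("side");cv2.imwrite("pics/s2.png",cv2.resize(im[150:400,190:490],None,fx=2.4,fy=2.4,interpolation=2))
E
```

```text
[0.47030444 0.22851981 0.17981509] [ 0.00345827 -0.84849806 -0.20906275]
```

View pics/s2.png

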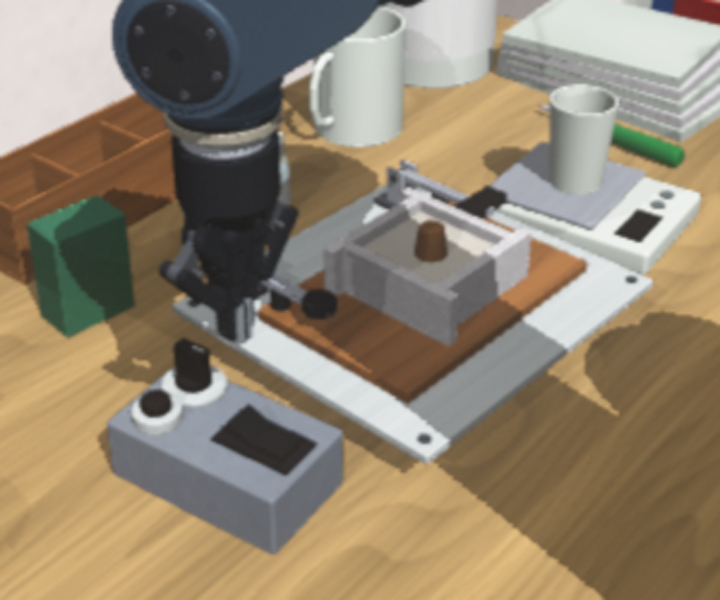

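Both levers lie level: disc pad at (320,302), bar pad at (483,203). The plug is still upright and the fingertips hang above the rocker. Pressing it now.

Emit:
send_rows --increments '[{"jaw": 0, "travel": [0, -0.05, -0.36], "rotation": [0, 0, 0]}, {"jaw": 0, "travel": [0, 0, -0.36], "rotation": [0, 0, 0]}, {"jaw": 0, "travel": [0, 0, -0.36], "rotation": [0, 0, 0]}, {"jaw": 0, "travel": [0, 0, -0.36], "rotation": [0, 0, 0]}, {"jaw": 0, "travel": [0, 0, -0.36], "rotation": [0, 0, 0]}, {"jaw": 0, "travel": [0, 0, -0.08], "rotation": [0, 0, 0]}, {"jaw": 0, "travel": [0, 0, -0.08], "rotation": [0, 0, 0]}, {"jaw": 0, "travel": [0, 0, -0.08], "rotation": [0, 0, 0]}, {"jaw": 0, "travel": [0, 0, 0], "rotation": [0, 0, 0]}]'

```text
t: 8.4
position: [0.4715, 0.2245, 0.0989]
eef_rot: [[-0.002, -1.0, 0.001], [-1.0, 0.002, 0.0], [-0.0, -0.001, -1.0]]
force: [0.7, -0.4, 1.0]
opening: -0.0003
```

Emit:
send_rows --increments '[{"jaw": 0, "travel": [0, 0, -0.05], "rotation": [0, 0, 0]}, {"jaw": 0, "travel": [0, 0, -0.04], "rotation": [0, 0, 0]}, {"jaw": 0, "travel": [0, 0, 0], "rotation": [0, 0, 0]}]'

```text
t: 8.7
position: [0.4709, 0.2246, 0.0949]
eef_rot: [[-0.002, -1.0, 0.0], [-1.0, 0.002, 0.0], [-0.0, -0.0, -1.0]]
force: [2.0, -0.4, 2.2]
opening: 0.0002
```

Emit:
send_rows --increments '[{"jaw": 0, "travel": [0, 0, -0.03], "rotation": [0, 0, 0]}, {"jaw": 0, "travel": [0, 0, -0.02], "rotation": [0, 0, 0]}, {"jaw": 0, "travel": [0, 0, 0], "rotation": [0, 0, 0]}]'

```text
t: 9.0
position: [0.4706, 0.2245, 0.0927]
eef_rot: [[-0.002, -1.0, -0.0], [-1.0, 0.002, -0.0], [0.0, 0.0, -1.0]]
force: [1.5, -0.1, 2.2]
opening: -0.0001
```

Emit:
send_rows --increments '[{"jaw": 0, "travel": [0, 0, -0.025], "rotation": [0, 0, 0]}, {"jaw": 0, "travel": [0, 0, 0], "rotation": [0, 0, 0]}]'

```text
t: 9.2
position: [0.4708, 0.2245, 0.092]
eef_rot: [[-0.002, -1.0, -0.0], [-1.0, 0.002, 0.0], [-0.0, 0.0, -1.0]]
force: [1.9, 0.4, 4.5]
opening: 0.0005
```

Emit:
send_rows --increments '[{"jaw": 0, "travel": [0, 0, -0.025], "rotation": [0, 0, 0]}, {"jaw": 0, "travel": [0, 0, -0.02], "rotation": [0, 0, 0]}, {"jaw": 0, "travel": [0, 0, 0], "rotation": [0, 0, 0]}]'

```text
t: 9.5
position: [0.4709, 0.2246, 0.0917]
eef_rot: [[-0.002, -1.0, 0.0], [-1.0, 0.002, 0.0], [-0.0, -0.0, -1.0]]
force: [-6.7, -2.3, 26.4]
opening: 0.0001
```

The rocker is on its hard stop at 26 N. Lifting away and retreating.

Emit:
send_rows --increments '[{"jaw": 0, "travel": [0, 0, 0.3], "rotation": [0, 0, 0]}, {"jaw": 0, "travel": [0, 0, 0.8], "rotation": [0, 0, 0]}, {"jaw": 0, "travel": [0, 0, 0.9], "rotation": [0, 0, 0]}, {"jaw": 0, "travel": [0, 0, 0.9], "rotation": [0, 0, 0]}, {"jaw": 0, "travel": [0, 0, 0.9], "rotation": [0, 0, 0]}, {"jaw": 0, "travel": [-0.5, 0.5, 0.3], "rotation": [0, 0, 0]}, {"jaw": 0, "travel": [-0.5, 0.5, 0.3], "rotation": [0, 0, 0]}, {"jaw": 0, "travel": [-0.5, 0.5, 0], "rotation": [0, 0, 0]}, {"jaw": 0, "travel": [-0.5, 0.5, 0], "rotation": [0, 0, 0]}, {"jaw": 0, "travel": [0, 0, 0], "rotation": [0, 0, 0]}, {"jaw": 0, "travel": [0, 0, 0], "rotation": [0, 0, 0]}]'

```text
t: 10.6
position: [0.3903, 0.3045, 0.2659]
eef_rot: [[-0.001, -1.0, -0.001], [-1.0, 0.001, -0.001], [0.001, 0.001, -1.0]]
force: [0.2, -0.7, -0.4]
opening: 0.0003
```

```bash
python3 - <<'E'
from h import *
print(read_state()["position"],read_state()["force"])
ims=[]
for c,s in(("side",np.s_[170:380,190:490]),("top",np.s_[130:350,140:510])):
    im,d,P=cloud(c);ims.append(cv2.resize(im[s],(480,330)))
    x,y,z=[P[...,i] for i in range(3)]
    if c=="top":
        for n,cx,cy in(("bar",.497,-.148),("disc",.508,.079),("rock",.4705,.2265),("rock_low",.434,.223)):
            m=np.hypot(x-cx,y-cy)<.009; print(n,m.sum(),np.median(z[m]).round(4) if m.any() else "")
ims=[cv2.resize(i,(640,300)) for i in ims]
cv2.imwrite("pics/end.png",np.vstack(ims))
E
```

```text
[0.39033875 0.30446629 0.26585029] [ 0.18604228 -0.72243314 -0.41196728]
bar 51 0.0957
disc 51 0.0952
rock 46 0.0707
rock_low 49 0.0784
```

View pics/end.png

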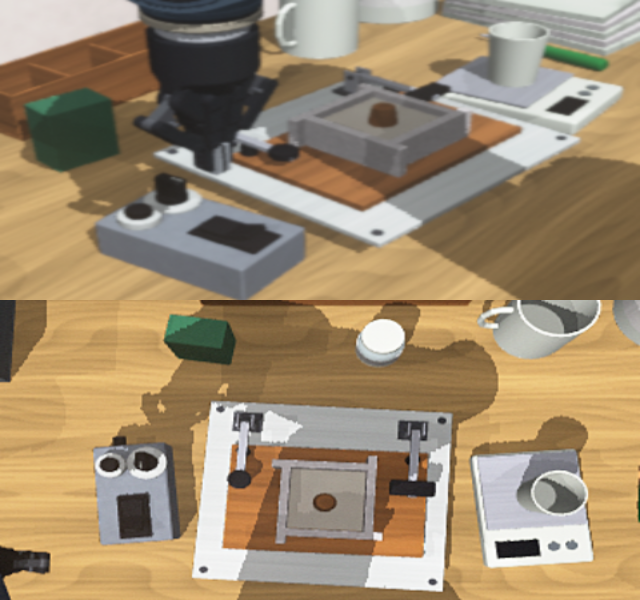

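The last picture shows both levers level (pad tops at 0.0957 and 0.0952 m) and the rocker tipped over, with the pressed half at 0.071 m and the other half up at 0.078 m. The mould and plug look undisturbed and the hand is clear.

```bash
python3 -c "
from plant import *
print(finish_job())"
```

```text
the job is handed in; nothing more can be done
None
```

I pressed the bar-pad lever down, then the disc-pad lever, then the raised end of the rocker. Each went to its hard stop, with 28, 19 and 26 N at the fingertips. Then I lifted the hand well clear and handed the job in at about 11 s of the 51 s allowed.

- **Levers:** the pad tops measured 95.7 mm and 95.2 mm above the bench, against 95 mm for fully down.
- **Rocker:** the pressed half measured 71 mm and the other half had risen to 78 mm. That is about 2 mm below the stated 73 mm, within the camera's error.
- **Mould, plug, stop button and other items:** they looked undisturbed in the final pictures. I judged these by eye and did not measure their positions again.

No check failed or disagreed, and `finish_job()` reports no verdict.

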